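Set a coater gap with a feeler

TASK

Set the gap of the coating stand with the thicker feeler: slide its blade under the raised cross bar until its tip shows clearly behind the bar, then press the bar down onto the blade. Draw the blade slowly straight out, so that it drags under the bar without lifting it, and lay the feeler flat on the dark mat again. Leave the thin feeler where it is.

Things in the scene. Friction and masses are not known exactly. Their poses are not given: they have to be found in the camera images.
- stand: Coating stand fixed to the bench: aluminium bed plate 200 (x) x 110 (y) x 12 mm, lying flat; origin at the centre of its underside, bed top 12 mm above it. +x points from the free front part of the bed through the gap to behind the bar; the blade goes in along +x. Two posts, 84 mm high above the bench, stand 90 mm apart along y.
- bar (a joint): Height of the gap in m, from the bed's top to the flat underside of the dark steel cross bar (0 to 0.030). The bar is 24 mm deep along x, 24 mm high, 114 mm long over the round guide sleeves at its ends, and slides straight up and down on the posts. Its guides are stiff: about 5 N pushes it down; it stays where it is left, resisting up to about 6 N.
- bar_pad (a point): Centre of the top of the round black press pad (30 mm across, 8 mm high) on the middle of the bar; 32 mm above the bar's underside. Moves with the bar. Axes as the stand's.
- mat: Dark rubber mat fixed to the bench, 190 (x) x 220 (y) x 4 mm; origin at the centre of its underside. Both feelers lie on it side by side.
- feeler_thick: The thicker feeler, loose, 0.11 to 0.21 kg: a steel blade 120 (x) x 34 (y) x 10 mm thick with an upright grey handle on it near its rear end. Origin at the centre of the blade's underside; z up, +x points to the free tip, which is 60 mm from the origin; the handle stands 43 mm behind the origin (-x).
- feeler_thick_grip (a point): Centre of the thicker feeler's handle, a block 30 (x) x 14 (y) x 50 mm high standing on the blade; 35 mm above the blade's underside (10 mm blade + half the handle) and 43 mm behind the blade's centre. Grasp across the 14 mm. Axes as the feeler's.
- feeler_thick_tip (a point): Middle of the thicker feeler's free end, 60 mm ahead of the blade's centre, half-way up the 10 mm thickness. Axes as the feeler's.
- feeler_thin_grip (a point): Centre of the handle (30 x 14 x 36 mm) of the other feeler, not needed: blade 120 x 20 x 5 mm; its handle's centre is 23 mm above its underside and 43 mm behind its blade's centre. Which of the two lies left on the mat varies.
- gap_mid (a point): Point on the bed's top right under the middle of the cross bar, 45 mm along +x from the stand's origin. The bar covers 12 mm before and behind it (along x); the clear width for the blade along y is 66 mm. Axes as the stand's.

How it is judged:
On the way, in this order (a step that is already met when the one before it is completed fails the run):
1. the thicker blade lies under the raised bar, its tip behind the bar (x of feeler_thick_tip in the frame of stand above 0.06 m and y of feeler_thick_tip in the frame of stand between -0.045 and 0.045 m and z of feeler_thick_tip in the frame of stand below 0.036 m and x of feeler_thick_grip in the frame of stand below 0.01 m), for 0.2 s.
2. the bar is down on the blade (x of feeler_thick_tip in the frame of stand above 0.06 m and value of joint bar below 0.0115 m and contact force between feeler_thick and bar above 0.3 N and contact force between feeler_thick and stand above 0.3 N), for 0.2 s.
3. the blade is drawn back under the bar and drags between bar and bed (x of feeler_thick_tip in the frame of stand between 0.034 and 0.056 m and value of joint bar below 0.0115 m and contact force between feeler_thick and bar above 0.3 N and contact force between feeler_thick and stand above 0.3 N), for 0.06 s.
At the end, for the whole second after the job is handed in: The bar's gap is left at the thickness of the 10 mm blade (between 8.8 and 11.5 mm), and the thicker feeler lies flat (within 0.06 rad) and at rest on the mat, the centre of its blade at least 10 mm inside the mat's edge (value of joint bar between 0.0088 and 0.0115 m and x of feeler_thick in the frame of mat between -0.085 and 0.085 m and y of feeler_thick in the frame of mat between -0.1 and 0.1 m and z of feeler_thick in the frame of mat below 0.008 m and angle between feeler_thick's own z axis and vertical below 0.06 rad and linear speed of feeler_thick below 0.01 m/s); the robot touches nothing.
It fails at once if the thin feeler is moved by more than 20 mm (distance of feeler_thin_grip from where it was at the start of the episode above 0.02 m).
It also fails if it takes over 67 s, if anything falls off the work surface, if the arm or the gripper's body presses on something with over 40 N, if the wrist force passes 120 N, or if a joint passes its speed limit or range.

ROBOT

A 6-joint arm with a two-finger parallel gripper is mounted at the origin on a cart in front of the work surface, level with it; the furniture and walls round the work are solid. World frame = base frame: x ahead of the robot, y to its left, z up, the work surface at z = 0. Lengths are in m, angles in rad, forces in N, time in s.
With the tool pointing down it reaches from about 0.35 to 0.975 m from the base axis. Payload 4.9 kg.
Tool frame: the origin (TCP) lies between the finger pads; the fingertips stand 19 mm ahead of it and the grasp point (between the pads) is the TCP; z points along the fingers, y is the direction in which the jaws open and shut (so a half turn about z gives the same grasp; the last joint's range is limited). The gripper opens to 85 mm and grips with 20 to 120 N. Pads are 22 mm wide; open, the fingers measure 114 mm over their backs; the gripper's body (76 mm by 85 mm) begins 54 mm behind the grasp point. The pads swing forward as they close: fully open they stand 13 mm farther back than shut.
Start: joints at [1.151, 0.053, 1.613, -0, 1.476, -0.119], TCP at [0.185, 0.597, 0.25] pointing down, gripper open.
Joint ranges: [-3.01, 3.01], [-1.01, 2.22], [0.06, 2.58], [-1.02, 4.17], [0.09, 2.62], [-3.14, 3.14]. Speed limits (rad/s): [2.57, 2.57, 3.14, 3.14, 3.14, 3.14].

INTERFACE

Orientations are given as a unit quaternion [w, x, y, z].
In Python, from plant import state, grab_frame, calibration, job_done gives the robot as it stands. The module is installed in compiled form; this text tells all that it offers.
- The arm moves only by the tool servo_tool, never from a script. Its argument "deltas" is a list that holds one entry, the list of rows, each a list of 5 numbers: the finger opening in mm, from 0 to 85.4, then the shift along the world's x, y, z in mm, then the turn about the world's z in units of 6 degrees (1.0 is 6 degrees). A call has 1 to 5 rows; each row is the pose to reach, as a shift and turn from the pose commanded when the call began; what a row does not reach only later rows make up. A row lasts 1/8 s, in which the tool goes at most 62.5 mm and 10.7 degrees, less where a joint would pass 70% of its speed; a pose out of reach is approached as far as the arm can. A call with a gripper value outside its range is refused whole. The fingers move at their own pace and stop on an object; the grip force is fixed at half the most. Time passes only in rows, so rows that repeat a pose let the fingers close. It gives the time, the measured TCP pose, the force and the opening at its end, in the units of the state.
- state(): the state, without advancing time (a new reading comes with each control period).
- grab_frame(name): name is "side" or "top" or "wrist"; returns the picture (400x640x3 uint8, red, green, blue); there is no depth.
- calibration(name): a dict with "intrinsics" (3x3 intrinsics, pixels), "world_from_camera" (4x4, takes a point from camera to world coordinates). Camera axes: x right, y down, z forward; pixel columns grow to the right and rows downward; lengths in m; the calibration is good to about 2 mm. A picture is of the moment at which its call begins: read the wrist's pose just before it. calibration takes no time and is no camera call; for the wrist camera it gives the pose at the moment of the call.
- job_done(): hands the job in, once; it reports no verdict.
The state is a dict: "time": time; "joint_pos": joint angles; "joint_vel": joint speeds; "joint_efforts": joint torques, N m; "tool_pos": TCP position; "tool_rot": TCP orientation; "contact_force": force on the tool from outside, world axes, zero at the start; "ft_torque": the same for the moment, N m; "gripper_width": opening from 0.0 (shut) to 1.0 (fully open).
Only numpy, scipy, OpenCV 4.12 (cv2) and the standard library are available. Lean on these libraries where they do the work, as an engineer would, in place of code of your own. Each camera call takes 0.05 s, during which the arm holds its last target.

## Working session

There is one attempt and no reset: what is moved stays moved. The work goes in short steps, Python scripts to look and compute and a tool call to move; the robot and the scene stay as the last step left them, time stands still between calls to the robot, and variables do not carry over. Pictures are saved under pics/ and viewed, and the job is handed in when it is done.

Besides the shell and the picture viewer there is one more tool, called after "Emit:" as name(argument=value, ...), one argument or row to a line, values as JSON. servo_tool: Moves the arm, as the interface text tells. Its arguments: {"type":"object","properties":{"deltas":{"type":"array","items":{"type":"array","items":{"type":"array","items":{"type":"number"}}}}},"required":["deltas"]}

```bash
mkdir -p pics; python3 - <<'E'
from plant import *
import cv2
for n in("side","top","wrist"):
    c=calibration(n); print(n,c["intrinsics"],c["world_from_camera"].round(4) if hasattr(c["world_from_camera"],'round') else c["world_from_camera"])
    cv2.imwrite(f"pics/{n}0.png",grab_frame(n)[:,:,::-1])
print(state())
E
```

```text
side [[483.24573557   0.         316.18060737]
 [  0.         483.24573557 199.02735947]
 [  0.           0.           1.        ]] [[-0.9943 -0.0563  0.0908  0.4282]
 [-0.1055  0.6508 -0.7519  1.051 ]
 [-0.0168 -0.7572 -0.653   0.9172]
 [ 0.      0.      0.      1.    ]]
top [[456.57297049   0.         317.93994863]
 [  0.         456.57297049 197.28320441]
 [  0.           0.           1.        ]] [[-0.0267 -0.9924  0.1203  0.4328]
 [-0.9996  0.0259 -0.0084  0.1139]
 [ 0.0052 -0.1205 -0.9927  1.1135]
 [ 0.      0.      0.      1.    ]]
wrist [[354.97871392   0.         314.6149645 ]
 [  0.         354.97871392 197.79873708]
 [  0.           0.           1.        ]] [[ 0.2948  0.9201  0.258   0.1206]
 [ 0.9556 -0.2833 -0.0816  0.6171]
 [-0.002   0.2706 -0.9627  0.373 ]
 [ 0.      0.      0.      1.    ]]
{'time': 0.15, 'joint_pos': array([ 1.15101142e+00,  5.32250114e-02,  1.61399454e+00, -5.53032946e-05,
        1.47599207e+00, -1.19028606e-01]), 'joint_vel': array([-0.00030233, -0.0030259 , -0.00333562,  0.00111353,  0.00186697,
        0.00010688]), 'joint_efforts': array([ 3.95002317e-04, -3.94247282e+01, -3.70718908e+01, -1.38349437e-04,
        4.80494477e-03, -2.27264650e-05]), 'tool_pos': array([0.18499247, 0.59651105, 0.24932361]), 'tool_rot': array([-1.88919078e-04,  1.49809367e-01,  9.88714568e-01, -7.87609720e-04]), 'contact_force': array([0.18277214, 0.01997513, 0.71843432]), 'ft_torque': array([-0.01793903, -0.00332995, -0.01806553]), 'gripper_width': 1.0005977776945776}
```

View pics/side0.png

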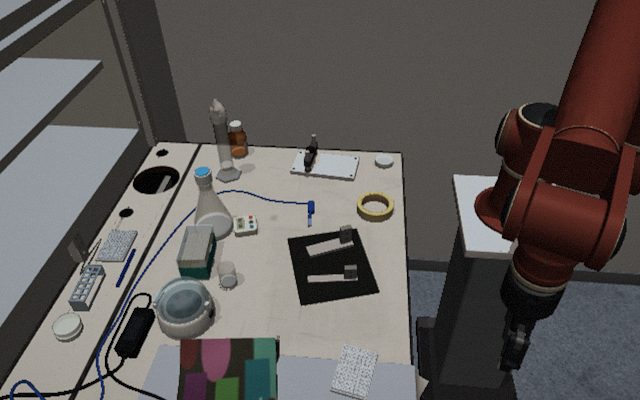

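View pics/top0.png

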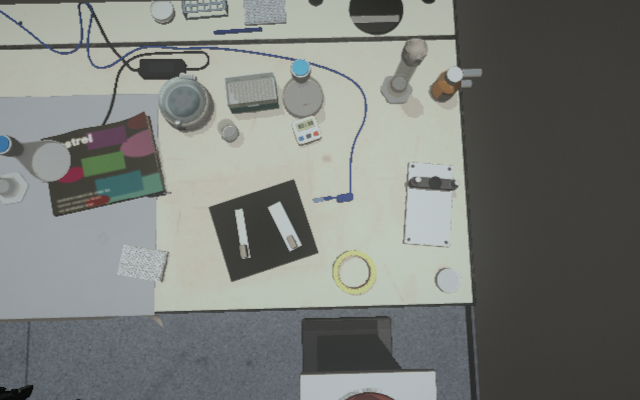

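```bash
python3 - <<'E'
import cv2,numpy as np
t=cv2.imread("pics/top0.png")
a=cv2.resize(t[170:290,200:330],None,fx=4.5,fy=4.5,interpolation=cv2.INTER_CUBIC)
b=cv2.resize(t[150:260,390:470],None,fx=5,fy=5,interpolation=cv2.INTER_CUBIC)
cv2.imwrite("pics/ta.png",a);cv2.imwrite("pics/tb.png",b)
s=cv2.imread("pics/side0.png")
cv2.imwrite("pics/sa.png",cv2.resize(s[130:310,270:420],None,fx=3.3,fy=3.3,interpolation=cv2.INTER_CUBIC))
E
```

```text
(no output)
```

View pics/ta.png

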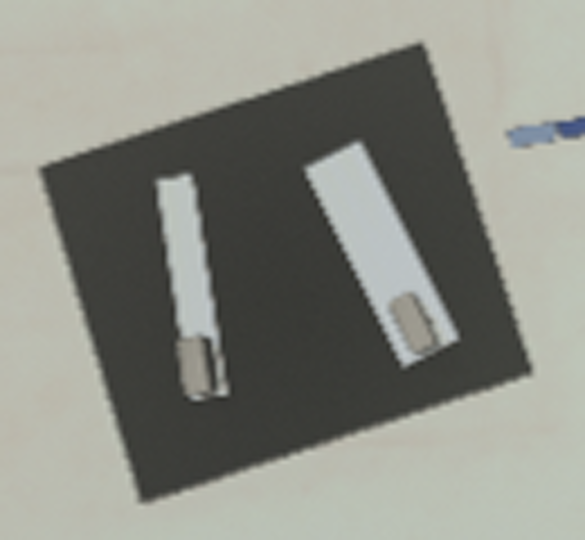

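View pics/tb.png

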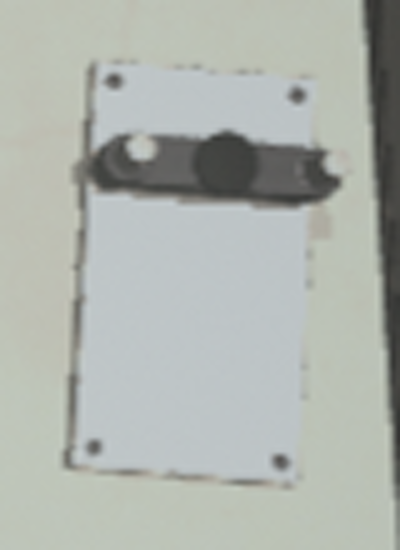

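View pics/sa.png

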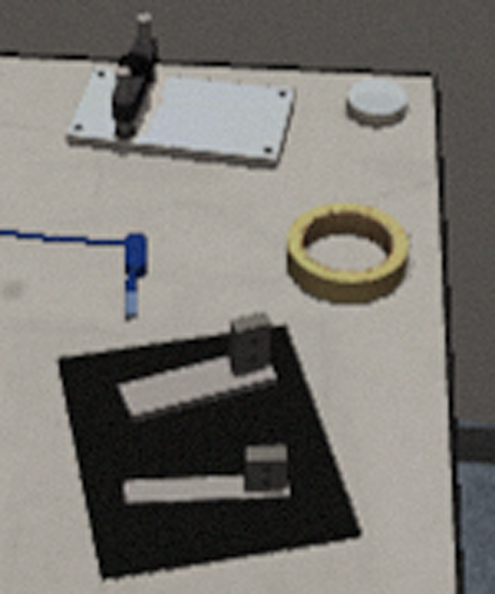

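```bash
cat > h.py <<'E'
import numpy as np, cv2
from plant import *
def ray(name,uv,z,c=None):
    c=c or calibration(name); K=np.array(c["intrinsics"]);T=np.array(c["world_from_camera"])
    d=T[:3,:3]@np.linalg.inv(K)@[uv[0],uv[1],1]; o=T[:3,3]
    return o+d*(z-o[2])/d[2]
def proj(name,p,c=None):
    c=c or calibration(name); K=np.array(c["intrinsics"]);T=np.linalg.inv(np.array(c["world_from_camera"]))
    q=K@(T[:3,:3]@p+T[:3,3]); return q[:2]/q[2]
E
python3 - <<'E'
from h import *
def R(pts,s,ox,oy,z): return np.array([ray("top",((x+.5)/s-.5+ox,(y+.5)/s-.5+oy),z) for x,y in pts])
def info(n,P):
    ax=((P[0]+P[1])-(P[2]+P[3]))/2; print(n,P.mean(0).round(4),"len",np.linalg.norm(ax).round(4),"w",np.linalg.norm(P[0]-P[1]).round(4),np.linalg.norm(P[2]-P[3]).round(4),"yaw",np.degrees(np.arctan2(ax[1],ax[0])).round(2))
info("thick",R([(305,167),(360,141),(459,340),(404,368)],4.5,200,170,.014))
info("thin",R([(157,180),(192,175),(228,395),(187,400)],4.5,200,170,.009))
info("mat",R([(40,168),(423,43),(531,374),(142,502)],4.5,200,170,.004))
info("stand",R([(91,66),(312,77),(296,485),(70,467)],5,390,150,.012))
E
```

```text
thick [0.4987 0.1871 0.014 ] len 0.1197 w 0.0326 0.0327 yaw 25.21
thin [0.4839 0.2899 0.009 ] len 0.1193 w 0.019 0.0219 yaw 8.13
mat [0.4918 0.2404 0.004 ] len 0.1885 w 0.2182 0.2175 yaw 16.76
stand [ 0.5431 -0.1624  0.012 ] len 0.1981 w 0.1086 0.1088 yaw -5.8
```

Emit:
servo_tool(
  deltas=[
    [[60,140,-214,0,3.5],[60,140,-214,0,3.5],[60,140,-214,0,3.5],[60,140,-214,0,3.5],[60,140,-214,0,3.5]],
  ],
)

```text
time: 0.78
tool_pos: [0.3267, 0.3803, 0.2501]
tool_rot: [0.0, -0.03, 1.0, -0.0]
contact_force: [-0.1, -0.4, 0.6]
gripper_width: 0.704
```

Emit:
servo_tool(
  deltas=[
    [[60,135,-214,-70,3.6],[60,135,-214,-70,3.6],[60,135,-214,-70,3.6],[60,135,-214,-70,3.6],[60,135,-214,-70,3.6]],
  ],
)

```text
time: 1.4
tool_pos: [0.4606, 0.1672, 0.179]
tool_rot: [-0.001, -0.219, 0.976, 0.0]
contact_force: [-1.0, 0.6, 0.2]
gripper_width: 0.699
```

```bash
python3 - <<'E'
from h import *
import pickle
c=calibration("wrist"); f=grab_frame("wrist"); s=state(); print(s["time"],s["tool_pos"],s["tool_rot"],s["contact_force"])
pickle.dump((c,s),open("w1.pkl","wb"))
cv2.imwrite("pics/w1.png",f[:,:,::-1])
E
```

```text
1.45 [0.46121697 0.16581073 0.17829908] [-1.14004800e-03 -2.18095427e-01  9.75926435e-01 -8.23057730e-04] [ 1.77083782 -1.83556711  0.23757359]
```

View pics/w1.png

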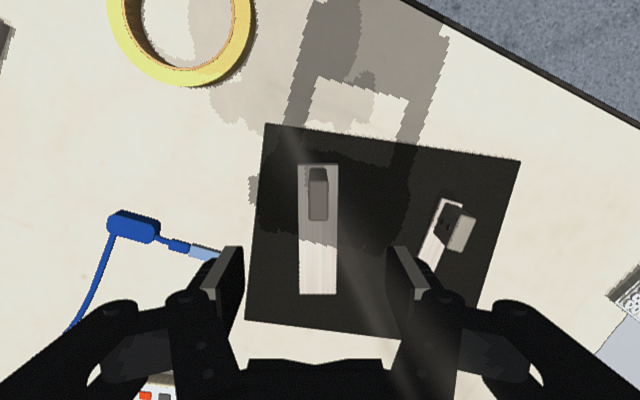

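```bash
python3 - <<'E'
from h import *
import pickle
c,s=pickle.load(open("w1.pkl","rb"))
P=np.array([ray("wrist",p,.014,c) for p in [(299,294.5),(337,294.5),(338,164),(298.5,164)]])
ax=((P[0]+P[1])-(P[2]+P[3]))/2;m=P.mean(0);yaw=np.arctan2(ax[1],ax[0])
print(m,np.linalg.norm(ax),np.linalg.norm(P[0]-P[1]),np.degrees(yaw), "grip",m[:2]-.043*np.array([np.cos(yaw),np.sin(yaw)]))
w,x,y,z=s["tool_rot"]; print("jaw",2*np.degrees(np.arctan2(y,x))-90)
for zz in (.14,.039,.064): print(proj("wrist",np.r_[s["tool_pos"][:2],zz],c), proj("wrist",np.array([.4598,.1688,zz]),c))
cv2.imwrite("pics/w1c.png",cv2.resize(cv2.imread("pics/w1.png")[140:310,270:370],None,fx=3.5,fy=3.5))
print(state()["tool_pos"])
E
```

```text
[0.49983159 0.18899694 0.014     ] 0.12073432260774665 0.034760074051704205 25.388911706222725 grip [0.4609846  0.17056024]
jaw 115.19441104493893
[311.97807966 240.51630608] [318.68668482 240.51214736]
[312.83238207 189.81875268] [317.14465951 189.81640933]
[312.68327186 198.66751928] [317.41380588 198.66488549]
[0.46121697 0.16581073 0.17829908]
```

View pics/w1c.png

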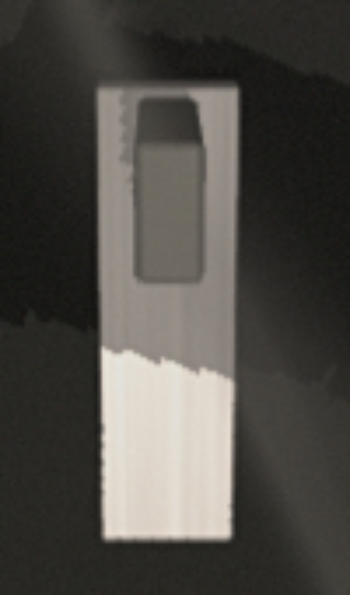

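Emit:
servo_tool(
  deltas=[
    [[60,0.5,1,-60,0],[60,0.5,1,-100,0],[60,0.5,1,-130,0],[60,0.5,1,-138,0],[60,0.5,1,-138,0]],
  ],
)

```text
time: 2.08
tool_pos: [0.4607, 0.1706, 0.0426]
tool_rot: [-0.0, -0.22, 0.976, 0.0]
contact_force: [0.9, -0.1, -0.2]
gripper_width: 0.698
```

Emit:
servo_tool(
  deltas=[
    [[0,0,0,0,0],[0,0,0,0,0],[0,0,0,0,0],[0,0,0,0,0],[0,0,0,0,0]],
  ],
)

```text
time: 2.7
tool_pos: [0.4616, 0.1702, 0.0436]
tool_rot: [0.001, -0.22, 0.976, 0.0]
contact_force: [-0.8, 0.6, 5.7]
gripper_width: 0.157
```

Emit:
servo_tool(
  deltas=[
    [[0,0,0,20,0],[0,0,0,60,0],[0,0,0,100,0],[0,0,0,100,0],[0,0,0,100,0]],
  ],
)

```text
time: 3.32
tool_pos: [0.4596, 0.1696, 0.1407]
tool_rot: [-0.001, -0.22, 0.976, -0.0]
contact_force: [-0.3, 0.3, -2.5]
gripper_width: 0.154
```

Emit:
servo_tool(
  deltas=[
    [[0,-2,-40,0,-1],[0,-4,-90,0,-2],[0,-6,-140,0,-3],[0,-8,-190,0,-4],[0,-10,-240,0,-5.2]],
  ],
)

```text
time: 3.95
tool_pos: [0.4488, -0.0711, 0.1395]
tool_rot: [-0.002, 0.053, 0.999, 0.001]
contact_force: [0.2, -0.3, -1.0]
gripper_width: 0.16
```

Emit:
servo_tool(
  deltas=[
    [[0,0,-40,0,0],[0,0,-65,0,0],[0,0,-80,0,0],[0,0,-83,0,0],[0,0,-83,0,0]],
  ],
)

```text
time: 4.58
tool_pos: [0.4504, -0.1523, 0.1416]
tool_rot: [-0.001, 0.051, 0.999, 0.0]
contact_force: [1.2, -0.2, -1.1]
gripper_width: 0.15
```

```bash
python3 - <<'E'
from h import *
import pickle
c=calibration("wrist"); s=state(); f=grab_frame("wrist"); print(s["time"],s["tool_pos"],s["tool_rot"],s["contact_force"],s["gripper_width"])
pickle.dump((c,s),open("w2.pkl","wb"))
cv2.imwrite("pics/w2.png",f[:,:,::-1])
f=grab_frame("side")[:,:,::-1]
cv2.imwrite("pics/s2.png",cv2.resize(f[100:250,260:420],None,fx=4.5,fy=4,interpolation=cv2.INTER_CUBIC))
E
```

```text
4.575 [ 0.45037746 -0.15233938  0.14157644] [-5.97983133e-04  5.06151275e-02  9.98717945e-01  4.66025666e-04] [ 1.23252567 -0.20066432 -1.13699949] 0.1496956567126811
```

View pics/w2.png

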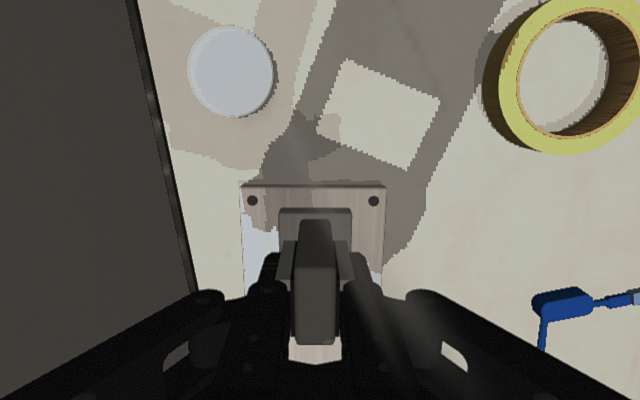

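View pics/s2.png

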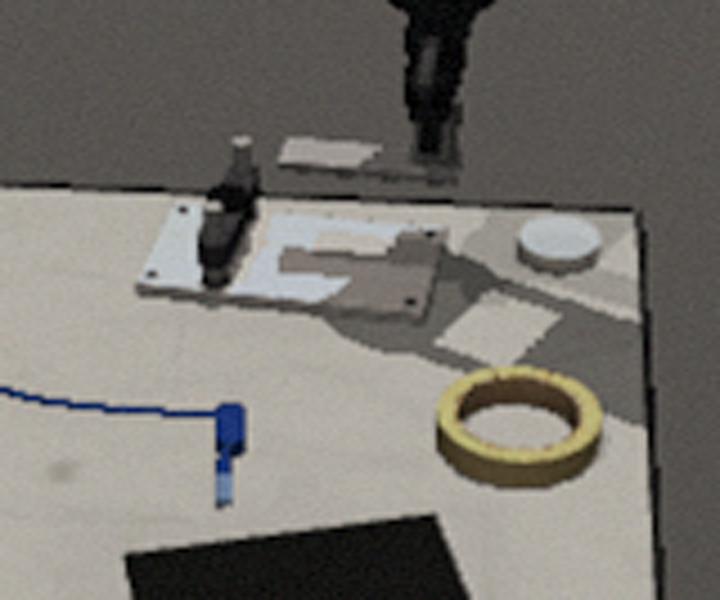

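```bash
python3 - <<'E'
from h import *
import pickle
c,s=pickle.load(open("w2.pkl","rb"))
A=ray("wrist",(242,186.5),.012,c);B=ray("wrist",(385.5,185),.012,c)
d=A-B; print(A,B,np.linalg.norm(d),"yaw",np.degrees(np.arctan2(d[1],d[0]))+90); th=np.arctan2(d[1],d[0])+np.pi/2
m=(A+B)/2; print("origin",m[:2]+.1*np.array([np.cos(th),np.sin(th)]))
w,x,y,z=s["tool_rot"]; print("jaw-90",2*np.degrees(np.arctan2(y,x))-180)
# feeler rear top edge
o=np.array([.5431,-.1624]);t=np.radians(-5.6);ex=np.array([np.cos(t),np.sin(t)])
for g in (.015,.02,.025,.03):
    p=np.r_[o+.045*ex,.012+g+.032]; u=proj("side",p);v=proj("top",p)
    print(g,"side crop2",(u-[260,100])*[4.5,4],"top crop",(v-[390,150])*5)
I=cv2.imread("pics/side0.png")[130:190,280:370]; cv2.imwrite("pics/sb.png",cv2.resize(I,None,fx=8,fy=8,interpolation=cv2.INTER_CUBIC))
for g in (.015,.02,.025,.03):
    p=np.r_[o+.045*ex,.012+g+.032]; print((proj("side",p)-[280,130])*8+3.5)
E
```

```text
[ 0.44004316 -0.20455286  0.012     ] [ 0.44944143 -0.09954252  0.012     ] 0.10543007215268861 yaw -5.114259234359167
origin [ 0.54434419 -0.16096191]
jaw-90 -5.802547421979369
0.015 side crop2 [229.50539829 199.43835579] top crop [218.98788398 163.4383915 ]
0.02 side crop2 [229.33175249 194.08620624] top crop [221.74944768 161.80334089]
0.025 side crop2 [229.15734262 188.71050633] top crop [224.53692566 160.15294712]
0.03 side crop2 [228.98216363 183.3111003 ] top crop [227.35068438 158.48699318]
[251.50959696 162.37671159]
[251.20089332 151.67241247]
[250.89083132 140.92101267]
[250.579402  130.1222006]
```

View pics/sb.png

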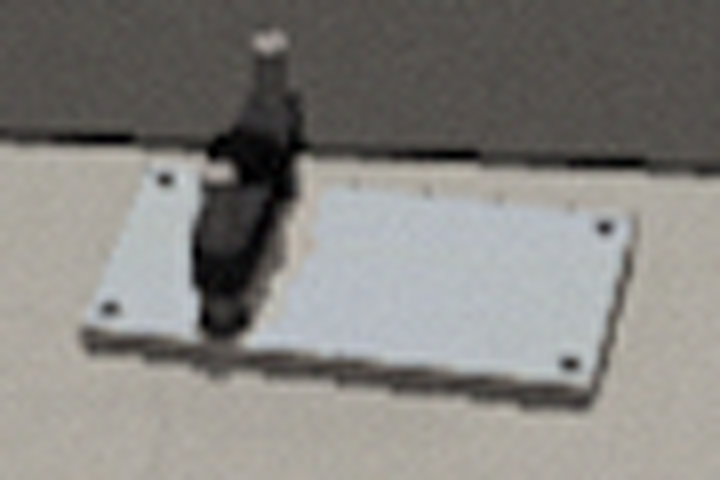

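Emit:
servo_tool(
  deltas=[
    [[0,0,0,-40,0],[0,0,0,-75,0],[0,0,0,-87,0],[0,0,0,-87,0],[0,0,0,-87,0]],
  ],
)

```text
time: 5.3
tool_pos: [0.452, -0.1535, 0.057]
tool_rot: [0.001, 0.051, 0.999, -0.001]
contact_force: [-0.5, 0.2, -1.8]
gripper_width: 0.156
```

```bash
python3 - <<'E'
from h import *
s=state(); f=grab_frame("side")[:,:,::-1]; print(s["tool_pos"],s["contact_force"],s["time"])
cv2.imwrite("pics/s3.png",cv2.resize(f[120:200,280:390],None,fx=7,fy=7,interpolation=cv2.INTER_CUBIC))
f=grab_frame("top")[:,:,::-1]
cv2.imwrite("pics/t3.png",cv2.resize(f[150:260,390:470],None,fx=5,fy=5,interpolation=cv2.INTER_CUBIC))
E
```

```text
[ 0.45195564 -0.15353754  0.05703645] [-0.50952895  0.2329523  -1.76066514] 5.3
```

View pics/s3.png

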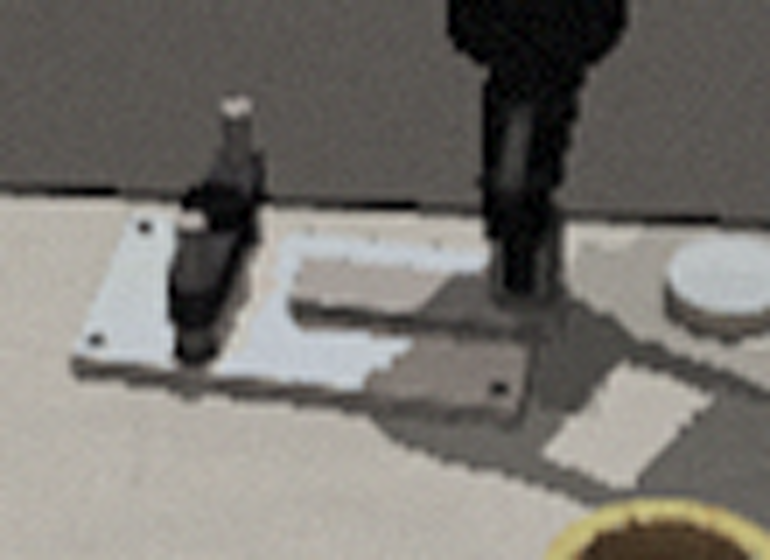

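View pics/t3.png

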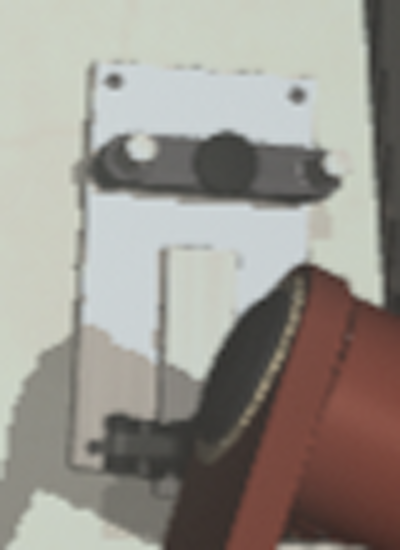

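Emit:
servo_tool(
  deltas=[
    [[0,15,-1.4,-1,0],[0,30,-2.9,-1,0],[0,45,-4.3,-1,0],[0,60,-5.7,-1,0],[0,71,-6.8,-1,0]],
  ],
)

```text
time: 6.02
tool_pos: [0.5228, -0.16, 0.0544]
tool_rot: [0.0, 0.051, 0.999, -0.0]
contact_force: [0.0, -1.4, -1.2]
gripper_width: 0.157
```

Emit:
servo_tool(
  deltas=[
    [[0,0,0,0,0],[0,0,0,-1,0],[0,0,0,-2,0],[0,0,0,-3,0],[0,0,0,-3,0]],
  ],
)

```text
time: 6.65
tool_pos: [0.5217, -0.16, 0.0517]
tool_rot: [0.0, 0.051, 0.999, -0.0]
contact_force: [-0.9, -0.7, 0.2]
gripper_width: 0.155
```

Emit:
servo_tool(
  deltas=[
    [[0,0,0,-0.5,0],[0,0,0,-1,0],[0,0,0,-1,0],[0,0,0,-1,0]],
  ],
)

```text
time: 7.15
tool_pos: [0.5218, -0.16, 0.0516]
tool_rot: [-0.0, 0.051, 0.999, -0.0]
contact_force: [-6.6, 2.8, 9.2]
gripper_width: 0.158
```

```bash
python3 - <<'E'
from h import *
s=state(); f=grab_frame("side")[:,:,::-1]; print(s["tool_pos"],s["contact_force"],s["time"])
cv2.imwrite("pics/s4.png",cv2.resize(f[120:200,280:390],None,fx=7,fy=7,interpolation=cv2.INTER_CUBIC))
f=grab_frame("top")[:,:,::-1]
cv2.imwrite("pics/t4.png",cv2.resize(f[150:260,390:470],None,fx=5,fy=5,interpolation=cv2.INTER_CUBIC))
E
```

```text
[ 0.52178318 -0.16000298  0.05161041] [-6.58759081  2.78279213  9.16492738] 7.15
```

View pics/s4.png

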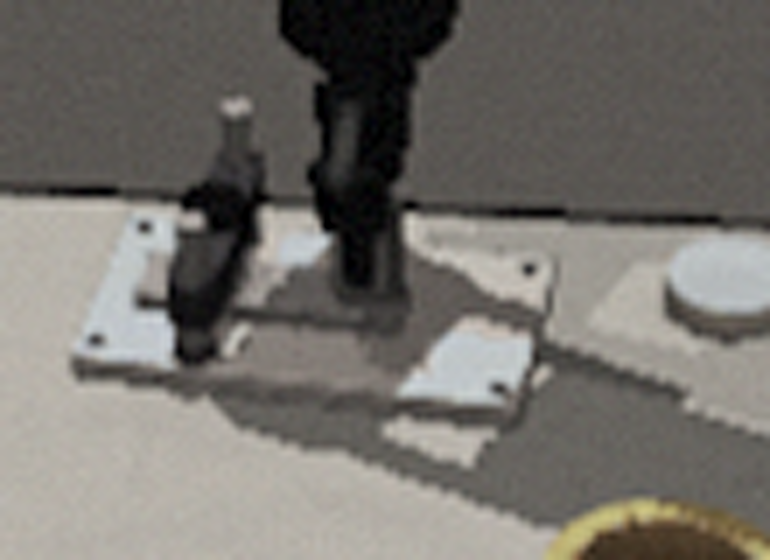

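View pics/t4.png

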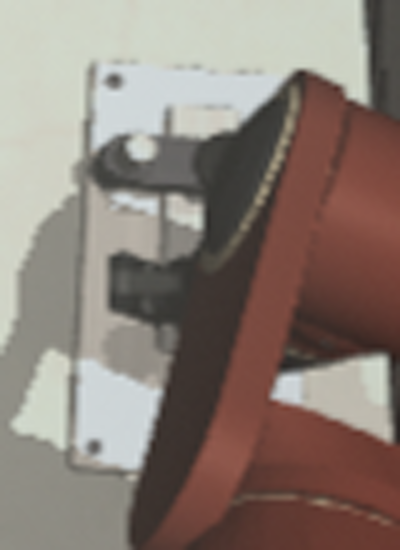

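Emit:
servo_tool(
  deltas=[
    [[0,0,0,1,0],[40,0,0,1,0],[40,0,0,1,0],[40,0,0,1,0],[40,0,0,1,0]],
  ],
)

```text
time: 7.88
tool_pos: [0.5217, -0.1599, 0.0512]
tool_rot: [-0.0, 0.051, 0.999, 0.0]
contact_force: [-0.1, -0.2, 0.3]
gripper_width: 0.467
```

Emit:
servo_tool(
  deltas=[
    [[40,0,0,10,0],[40,0,0,30,0],[40,0,0,55,0],[40,0,0,75,0],[40,0,0,75,0]],
  ],
)

```text
time: 8.5
tool_pos: [0.5233, -0.1606, 0.1295]
tool_rot: [0.003, 0.051, 0.999, -0.001]
contact_force: [-0.0, -0.6, -0.0]
gripper_width: 0.466
```

Emit:
servo_tool(
  deltas=[
    [[0,20,-2,0,0],[0,45,-4,0,0],[0,66,-6.5,0,0],[0,66,-6.5,0,0],[0,66,-6.5,0,0]],
  ],
)

```text
time: 9.12
tool_pos: [0.5867, -0.1661, 0.1254]
tool_rot: [-0.001, 0.051, 0.999, 0.0]
contact_force: [-0.2, 0.4, 0.3]
gripper_width: 0.0
```

```bash
python3 - <<'E'
from h import *
s=state(); f=grab_frame("side")[:,:,::-1]; print(s["tool_pos"],s["contact_force"],s["time"],s["gripper_width"])
cv2.imwrite("pics/s5.png",cv2.resize(f[120:200,280:390],None,fx=7,fy=7,interpolation=cv2.INTER_CUBIC))
cv2.imwrite("pics/w5.png",grab_frame("wrist")[:,:,::-1])
E
```

```text
[ 0.58668743 -0.16608815  0.12536006] [-0.19741154  0.39678915  0.34913374] 9.125 0.00012624552095325157
```

View pics/s5.png

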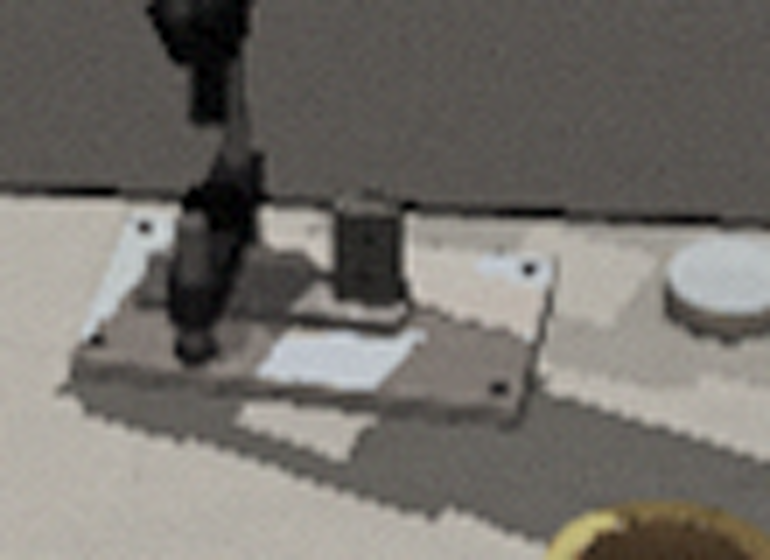

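View pics/w5.png

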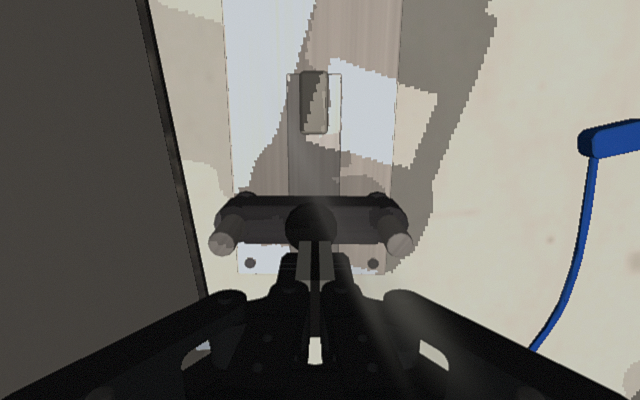

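```bash
python3 - <<'E'
from h import *
for z in(.064,.069,.074): print(ray("wrist",(311,228),z))
print(state()["tool_pos"])
for z in(.064,.106):print(proj("wrist",np.r_[state()["tool_pos"][:2],z]))
E
```

```text
[ 0.58857014 -0.16806387  0.064     ]
[ 0.58671483 -0.16782372  0.069     ]
[ 0.58485953 -0.16758356  0.074     ]
[ 0.58672804 -0.16617811  0.1257685 ]
[314.03784789 224.57513599]
[313.91288784 257.16920055]
```

Emit:
servo_tool(
  deltas=[
    [[0,0,-1.5,-20,0],[0,0,-1.5,-30,0],[0,0,-1.5,-36,0],[0,0,-1.5,-40,0],[0,0,-1.5,-44,0]],
  ],
)

```text
time: 9.85
tool_pos: [0.5879, -0.1679, 0.0823]
tool_rot: [0.0, 0.051, 0.999, -0.0]
contact_force: [-0.4, -0.3, 4.1]
gripper_width: -0.002
```

Emit:
servo_tool(
  deltas=[
    [[0,0,0,-2,0],[0,0,0,-4,0],[0,0,0,-6,0],[0,0,0,-8,0],[0,0,0,-8,0]],
  ],
)

```text
time: 10.48
tool_pos: [0.5879, -0.1679, 0.0742]
tool_rot: [0.0, 0.051, 0.999, -0.0]
contact_force: [-0.6, 0.3, 3.6]
gripper_width: -0.001
```

Emit:
servo_tool(
  deltas=[
    [[0,0,0,-0.5,0],[0,0,0,-1,0],[0,0,0,-1.5,0],[0,0,0,-2,0],[0,0,0,-2,0]],
  ],
)

```text
time: 11.1
tool_pos: [0.5879, -0.168, 0.073]
tool_rot: [0.0, 0.051, 0.999, -0.0]
contact_force: [-2.1, 1.5, 8.1]
gripper_width: -0.002
```

Emit:
servo_tool(
  deltas=[
    [[0,0,0,-1,0],[0,0,0,-2,0],[0,0,0,-2,0],[0,0,0,-2,0],[0,0,0,-2,0]],
  ],
)

```text
time: 11.72
tool_pos: [0.588, -0.168, 0.073]
tool_rot: [-0.0, 0.051, 0.999, -0.0]
contact_force: [-7.9, 2.6, 17.1]
gripper_width: -0.001
```

Emit:
servo_tool(
  deltas=[
    [[0,0,0,2,0],[0,0,0,5,0],[0,0,0,20,0],[0,0,0,45,0],[0,0,0,56,0]],
  ],
)

```text
time: 12.35
tool_pos: [0.5886, -0.1683, 0.1284]
tool_rot: [0.001, 0.051, 0.999, -0.001]
contact_force: [-0.1, -1.3, 0.1]
gripper_width: 0.003
```

Emit:
servo_tool(
  deltas=[
    [[40,-20,2,0,0],[40,-45,5,0,0],[40,-66,8,0,0],[40,-66,8,0,0],[40,-66,8,0,0]],
  ],
)

```text
time: 12.98
tool_pos: [0.5222, -0.16, 0.1266]
tool_rot: [0.0, 0.051, 0.999, -0.0]
contact_force: [0.5, 0.1, 0.8]
gripper_width: 0.473
```

```bash
python3 - <<'E'
from h import *
s=state(); f=grab_frame("side")[:,:,::-1]; print(s["tool_pos"],s["contact_force"],s["time"],s["gripper_width"])
cv2.imwrite("pics/s6.png",cv2.resize(f[120:200,280:390],None,fx=7,fy=7,interpolation=cv2.INTER_CUBIC))
cv2.imwrite("pics/w6.png",grab_frame("wrist")[:,:,::-1])
for z in(.022,.072):print(proj("wrist",np.r_[s["tool_pos"][:2],z]))
E
```

```text
[ 0.5222207  -0.16003542  0.12657725] [0.50199039 0.09553972 0.76567851] 12.975 0.47263286703501134
[314.2389526  202.22300602]
[314.1255729  228.70065838]
```

View pics/s6.png

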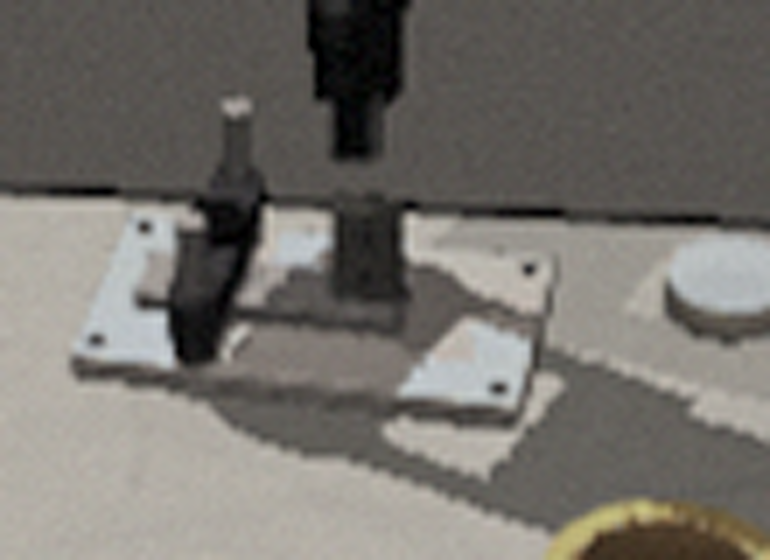

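View pics/w6.png

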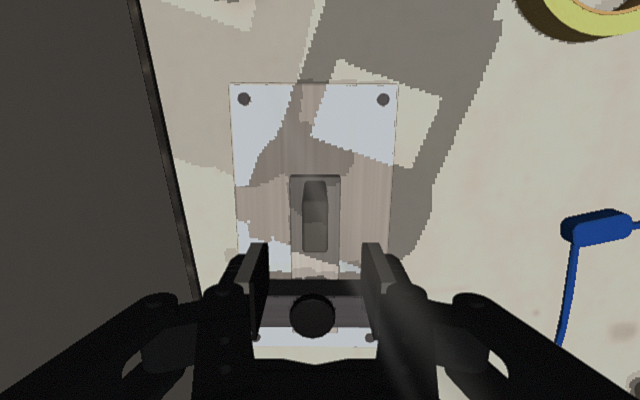

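Emit:
servo_tool(
  deltas=[
    [[40,-0.5,0,-35,0],[40,-0.5,0,-60,0],[40,-0.5,0,-73,0],[40,-0.5,0,-73,0],[40,-0.5,0,-73,0]],
  ],
)

```text
time: 13.7
tool_pos: [0.5222, -0.1603, 0.0545]
tool_rot: [0.001, 0.051, 0.999, -0.0]
contact_force: [1.1, -0.3, -0.1]
gripper_width: 0.468
```

Emit:
servo_tool(
  deltas=[
    [[0,0,0,0,0],[0,0,0,0,0],[0,0,0,0,0],[0,0,0,0,0],[0,0,0,0,0]],
  ],
)

```text
time: 14.32
tool_pos: [0.5219, -0.1601, 0.0546]
tool_rot: [0.001, 0.051, 0.999, -0.0]
contact_force: [-0.9, 1.4, 6.5]
gripper_width: 0.156
```

Emit:
servo_tool(
  deltas=[
    [[0,-2,0.2,0,0],[0,-4,0.4,0,0],[0,-6,0.6,0,0],[0,-8,0.8,0,0],[0,-10,1,0,0]],
  ],
)

```text
time: 14.95
tool_pos: [0.5131, -0.1596, 0.0546]
tool_rot: [0.003, 0.051, 0.999, -0.001]
contact_force: [3.9, 0.1, 1.4]
gripper_width: 0.156
```

Emit:
servo_tool(
  deltas=[
    [[0,-2,0.2,0,0],[0,-4,0.4,0,0],[0,-6,0.6,0,0],[0,-8,0.8,0,0],[0,-10,1,0,0]],
  ],
)

```text
time: 15.58
tool_pos: [0.5021, -0.1584, 0.0546]
tool_rot: [0.001, 0.051, 0.999, -0.001]
contact_force: [1.5, -0.1, 0.7]
gripper_width: 0.157
```

Emit:
servo_tool(
  deltas=[
    [[0,-2,0.2,0,0],[0,-4,0.4,0,0],[0,-6,0.6,0,0],[0,-8,0.8,0,0],[0,-10,1,0,0]],
  ],
)

```text
time: 16.2
tool_pos: [0.4921, -0.1575, 0.0546]
tool_rot: [0.001, 0.051, 0.999, -0.001]
contact_force: [1.7, -1.7, 1.4]
gripper_width: 0.158
```

Emit:
servo_tool(
  deltas=[
    [[0,-1,0.1,0,0],[0,-2,0.2,0,0],[0,-3,0.3,0,0],[0,-4,0.4,0,0],[0,-5,0.5,0,0]],
  ],
)

```text
time: 16.82
tool_pos: [0.4871, -0.1569, 0.0546]
tool_rot: [0.001, 0.051, 0.999, -0.001]
contact_force: [4.1, -0.0, 4.3]
gripper_width: 0.156
```

```bash
python3 - <<'E'
from h import *
for i in range(5):
    s=state(); f=grab_frame("side")[:,:,::-1]; print(s["tool_pos"].round(4),s["contact_force"].round(2),s["ft_torque"].round(3),s["time"])
cv2.imwrite("pics/s7.png",cv2.resize(f[120:200,280:390],None,fx=7,fy=7,interpolation=cv2.INTER_CUBIC))
E
```

```text
[ 0.4871 -0.1569  0.0546] [ 4.13 -0.03  4.25] [-0.102 -0.621  0.01 ] 16.825
[ 0.487  -0.1569  0.0545] [3.82 0.19 5.73] [-0.037 -0.453 -0.044] 16.875
[ 0.487  -0.1569  0.0546] [ 3.72 -1.12  6.76] [-0.05  -0.442  0.042] 16.925
[ 0.487  -0.1569  0.0546] [ 3.64 -1.42  8.02] [-0.071 -0.441 -0.028] 16.975
[ 0.487  -0.1569  0.0545] [ 3.31 -0.2   6.61] [-0.046 -0.497 -0.016] 17.025
```

View pics/s7.png

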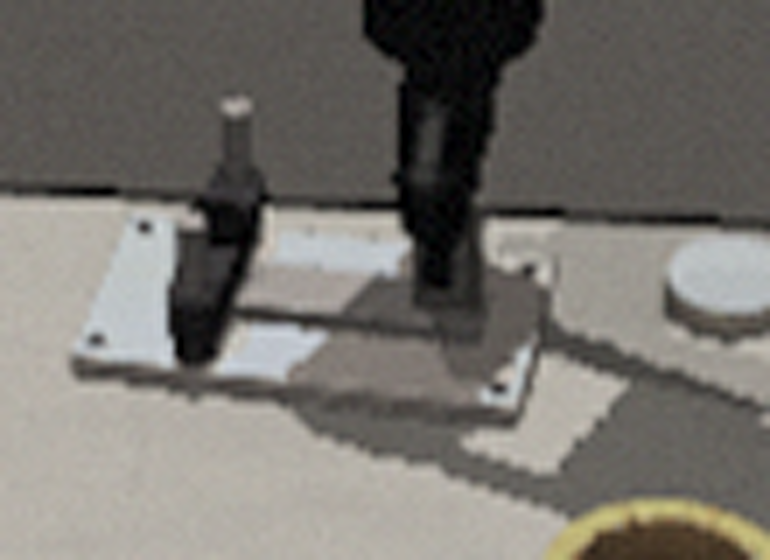

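Emit:
servo_tool(
  deltas=[
    [[40,0,0,0,0],[40,0,0,0,0],[40,0,0,0,0],[40,0,0,20,0],[40,0,0,60,0]],
  ],
)

```text
time: 17.7
tool_pos: [0.484, -0.1554, 0.1112]
tool_rot: [-0.003, 0.051, 0.999, 0.001]
contact_force: [-0.1, -1.1, 0.1]
gripper_width: 0.465
```

Emit:
servo_tool(
  deltas=[
    [[0,0,0,13,0],[0,30,-3,13,0],[0,70,-8,13,0],[0,101.5,-11.5,13,0],[0,101.5,-11.5,13,0]],
  ],
)

```text
time: 18.32
tool_pos: [0.5884, -0.1678, 0.125]
tool_rot: [-0.001, 0.051, 0.999, 0.0]
contact_force: [-0.3, 0.2, 0.9]
gripper_width: -0.001
```

Emit:
servo_tool(
  deltas=[
    [[0,0,0,-25,0],[0,0,0,-40,0],[0,0,0,-48,0],[0,0,0,-52,0],[0,0,0,-53,0]],
  ],
)

```text
time: 18.95
tool_pos: [0.5878, -0.168, 0.0736]
tool_rot: [0.0, 0.051, 0.999, -0.0]
contact_force: [1.1, 0.4, 0.0]
gripper_width: 0.001
```

Emit:
servo_tool(
  deltas=[
    [[0,0,0,-0.5,0],[0,0,0,-1,0],[0,0,0,-2,0],[0,0,0,-3,0],[0,0,0,-3,0]],
  ],
)

```text
time: 19.58
tool_pos: [0.5882, -0.1681, 0.073]
tool_rot: [0.0, 0.051, 0.999, -0.0]
contact_force: [-6.4, 1.7, 11.8]
gripper_width: 0.0
```

Emit:
servo_tool(
  deltas=[
    [[0,0,0,0,0],[0,0,0,0,0],[0,0,0,0,0]],
  ],
)

```text
time: 19.95
tool_pos: [0.5882, -0.1681, 0.073]
tool_rot: [0.0, 0.051, 0.999, -0.0]
contact_force: [-6.8, 1.4, 13.0]
gripper_width: -0.004
```

Emit:
servo_tool(
  deltas=[
    [[0,0,0,3,0],[0,0,0,25,0],[0,0,0,56,0],[40,-30,3,56,0],[40,-70,8,56,0]],
  ],
)

```text
time: 20.58
tool_pos: [0.5182, -0.1603, 0.1286]
tool_rot: [0.002, 0.051, 0.999, -0.001]
contact_force: [0.2, 0.0, 1.1]
gripper_width: 0.421
```

Emit:
servo_tool(
  deltas=[
    [[40,-31.5,3.5,0,0],[40,-31.5,3.5,0,0],[40,-31.5,3.5,0,0],[40,-31.5,3.5,0,0]],
  ],
)

```text
time: 21.08
tool_pos: [0.4872, -0.1567, 0.1271]
tool_rot: [0.001, 0.051, 0.999, -0.0]
contact_force: [1.0, 0.2, 0.5]
gripper_width: 0.472
```

```bash
python3 - <<'E'
from h import *
s=state(); print(s["tool_pos"],s["contact_force"],s["time"],s["gripper_width"])
cv2.imwrite("pics/w8.png",grab_frame("wrist")[:,:,::-1])
for z in(.022,.072):print(proj("wrist",np.r_[s["tool_pos"][:2],z]))
E
```

```text
[ 0.48723862 -0.15668899  0.12705142] [0.9772442  0.19036849 0.50609597] 21.075 0.4715131235683445
[314.14981089 202.57635365]
[314.00667199 229.10944613]
```

View pics/w8.png

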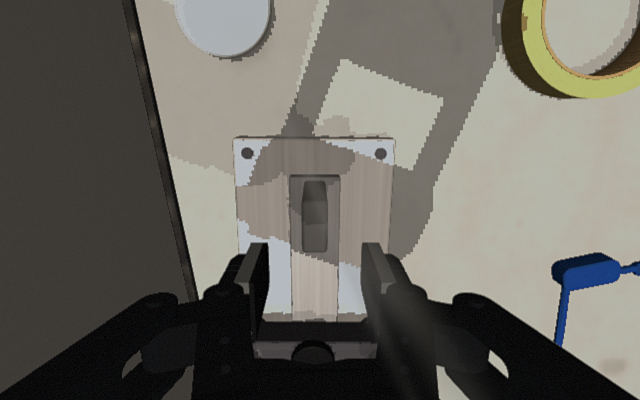

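Feeler is still under the bar (handle centred at about (314,228)). Regrasp and draw the rest out.

Emit:
servo_tool(
  deltas=[
    [[40,0,0,-35,0],[40,0,0,-60,0],[40,0,0,-73,0],[40,0,0,-73,0],[40,0,0,-73,0]],
  ],
)

```text
time: 21.75
tool_pos: [0.4871, -0.1568, 0.0544]
tool_rot: [0.001, 0.051, 0.999, -0.0]
contact_force: [-0.4, 0.5, 0.3]
gripper_width: 0.47
```

Emit:
servo_tool(
  deltas=[
    [[0,0,0,0,0],[0,0,0,0,0],[0,0,0,0,0],[0,0,0,0,0],[0,0,0,0,0]],
  ],
)

```text
time: 22.38
tool_pos: [0.4869, -0.1568, 0.0545]
tool_rot: [0.001, 0.051, 0.999, -0.0]
contact_force: [-1.3, -0.1, 5.5]
gripper_width: 0.156
```

Emit:
servo_tool(
  deltas=[
    [[0,-1,0.1,0,0],[0,-2,0.2,0,0],[0,-3,0.3,0,0],[0,-4,0.4,0,0],[0,-5,0.5,0,0]],
  ],
)

```text
time: 23.0
tool_pos: [0.4834, -0.1565, 0.0545]
tool_rot: [0.003, 0.051, 0.999, -0.001]
contact_force: [9.8, -1.4, 1.3]
gripper_width: 0.154
```

Emit:
servo_tool(
  deltas=[
    [[0,-1,0.1,0,0],[0,-2,0.2,0,0],[0,-3,0.3,0,0],[0,-4,0.4,0,0],[0,-5,0.5,0,0]],
  ],
)

```text
time: 23.62
tool_pos: [0.4783, -0.156, 0.0545]
tool_rot: [0.003, 0.051, 0.999, -0.001]
contact_force: [5.3, -0.9, 2.7]
gripper_width: 0.154
```

Emit:
servo_tool(
  deltas=[
    [[0,-2,0.2,0,0],[0,-4,0.4,0,0],[0,-6,0.6,0,0],[0,-8,0.8,0,0],[0,-10,1,0,0]],
  ],
)

```text
time: 24.25
tool_pos: [0.4673, -0.155, 0.0545]
tool_rot: [0.002, 0.051, 0.999, -0.001]
contact_force: [4.1, -2.0, 14.6]
gripper_width: 0.157
```

Emit:
servo_tool(
  deltas=[
    [[0,-5,0.5,0,0],[0,-10,1,0,0],[0,-15,1.5,0,0],[0,-15,1.5,0,0],[0,-15,1.5,0,0]],
  ],
)

```text
time: 24.88
tool_pos: [0.4519, -0.1534, 0.0545]
tool_rot: [0.001, 0.051, 0.999, -0.0]
contact_force: [1.5, -0.7, 8.2]
gripper_width: 0.157
```

```bash
python3 - <<'E'
from h import *
s=state(); f=grab_frame("side")[:,:,::-1]; print(s["tool_pos"],s["contact_force"],s["time"],s["gripper_width"])
cv2.imwrite("pics/s9.png",cv2.resize(f[120:200,280:390],None,fx=7,fy=7,interpolation=cv2.INTER_CUBIC))
E
```

```text
[ 0.4519016  -0.15338301  0.05449069] [ 1.50115156 -0.70179897  8.21947542] 24.875 0.15727973133634304
```

View pics/s9.png

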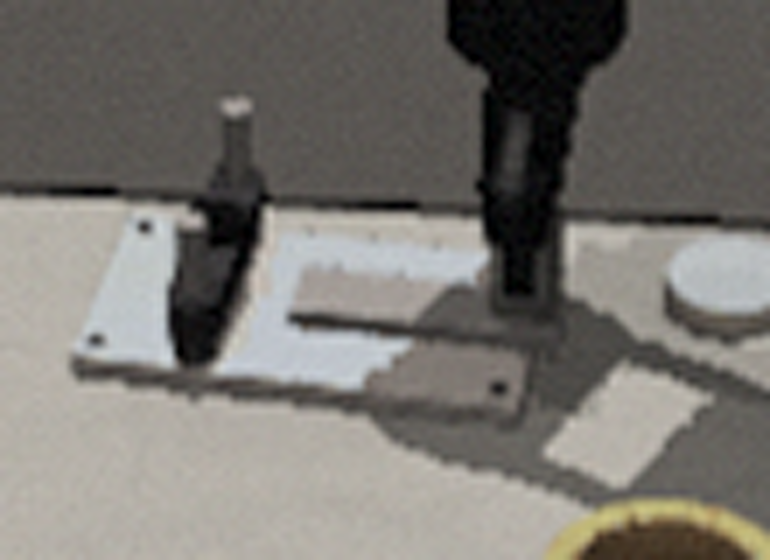

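Emit:
servo_tool(
  deltas=[
    [[0,-3,0,15,0],[0,-3,0,50,0],[0,-3,0,90,0],[0,-3,0,90,0],[0,-3,0,90,0]],
  ],
)

```text
time: 25.55
tool_pos: [0.4466, -0.1522, 0.1414]
tool_rot: [-0.002, 0.051, 0.999, 0.001]
contact_force: [-0.3, 0.3, -2.6]
gripper_width: 0.156
```

Emit:
servo_tool(
  deltas=[
    [[0,2,40,0,1],[0,4,90,0,2],[0,6,140,0,3],[0,8,190,0,4],[0,12.5,240,0,5.2]],
  ],
)

```text
time: 26.18
tool_pos: [0.4584, 0.0886, 0.1404]
tool_rot: [-0.003, -0.221, 0.975, 0.0]
contact_force: [1.0, 0.1, -1.5]
gripper_width: 0.153
```

Emit:
servo_tool(
  deltas=[
    [[0,0,40,0,0],[0,0,75,0,0],[0,0,83,-30,0],[0,0,83,-70,0],[0,0,83,-84,0]],
  ],
)

```text
time: 26.8
tool_pos: [0.4564, 0.1694, 0.0541]
tool_rot: [-0.005, -0.22, 0.976, 0.0]
contact_force: [-0.2, 0.1, -1.7]
gripper_width: 0.154
```

```bash
python3 - <<'E'
from h import *
s=state(); f=grab_frame("side")[:,:,::-1]; print(s["tool_pos"],s["contact_force"],s["time"],s["gripper_width"])
cv2.imwrite("pics/s10.png",cv2.resize(f[130:310,270:420],None,fx=4,fy=3.3,interpolation=cv2.INTER_CUBIC))
E
```

```text
[0.45639506 0.16938039 0.05414365] [-0.19642969  0.0504318  -1.65733141] 26.8 0.15395749000612013
```

View pics/s10.png

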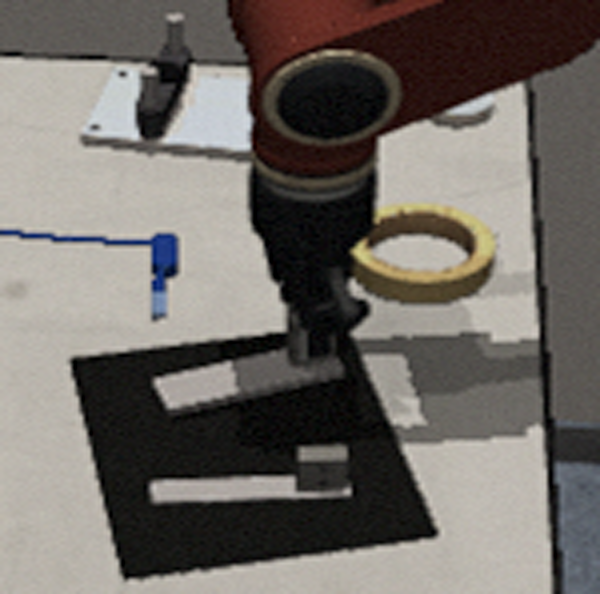

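Emit:
servo_tool(
  deltas=[
    [[0,0,0,-2,0],[0,0,0,-5,0],[0,0,0,-8,0],[0,0,0,-10,0],[0,0,0,-10,0]],
  ],
)

```text
time: 27.48
tool_pos: [0.4607, 0.1701, 0.0494]
tool_rot: [0.0, -0.22, 0.976, -0.0]
contact_force: [0.5, 0.5, -2.0]
gripper_width: 0.157
```

Emit:
servo_tool(
  deltas=[
    [[0,0,0,-1,0],[0,0,0,-2,0],[0,0,0,-3,0],[0,0,0,-3,0],[0,0,0,-3,0]],
  ],
)

```text
time: 28.1
tool_pos: [0.4608, 0.1702, 0.0465]
tool_rot: [0.0, -0.22, 0.976, -0.0]
contact_force: [-1.7, 0.5, 1.6]
gripper_width: 0.157
```

Touching the mat (46.5 mm as predicted). Press slightly, release, lift.

Emit:
servo_tool(
  deltas=[
    [[0,0,0,-0.5,0],[0,0,0,-0.5,0],[30,0,0,-0.5,0],[40,0,0,-0.5,0],[40,0,0,-0.5,0]],
  ],
)

```text
time: 28.72
tool_pos: [0.4607, 0.1701, 0.0457]
tool_rot: [0.0, -0.22, 0.976, 0.0]
contact_force: [0.2, 0.1, 0.3]
gripper_width: 0.467
```

Emit:
servo_tool(
  deltas=[
    [[40,0,0,0,0],[40,0,0,20,0],[40,0,0,60,0],[40,0,0,110,0],[40,0,0,140,0]],
  ],
)

```text
time: 29.35
tool_pos: [0.4616, 0.1703, 0.1888]
tool_rot: [0.002, -0.22, 0.976, -0.0]
contact_force: [-0.6, -0.8, 0.6]
gripper_width: 0.468
```

Emit:
servo_tool(
  deltas=[
    [[40,-40,50,40,0],[40,-60,120,60,0],[40,-80,180,60,0],[40,-100,240,60,0],[40,-100,240,60,0]],
  ],
)

```text
time: 29.98
tool_pos: [0.3592, 0.4127, 0.246]
tool_rot: [0.0, -0.221, 0.975, 0.0]
contact_force: [0.1, 0.1, 0.2]
gripper_width: 0.468
```

```bash
python3 - <<'E'
from h import *
s=state(); f=grab_frame("side")[:,:,::-1]; print(s["tool_pos"],s["contact_force"],s["time"],s["gripper_width"])
cv2.imwrite("pics/s11.png",cv2.resize(f[130:310,270:420],None,fx=4,fy=3.3,interpolation=cv2.INTER_CUBIC))
f=grab_frame("top")[:,:,::-1]
cv2.imwrite("pics/t11.png",cv2.resize(f[140:300,190:480],None,fx=2.75,fy=2.75,interpolation=cv2.INTER_CUBIC))
E
```

```text
[0.35919941 0.41273675 0.24596703] [0.08478447 0.09039929 0.24193671] 29.975 0.4676871520423882
```

View pics/s11.png

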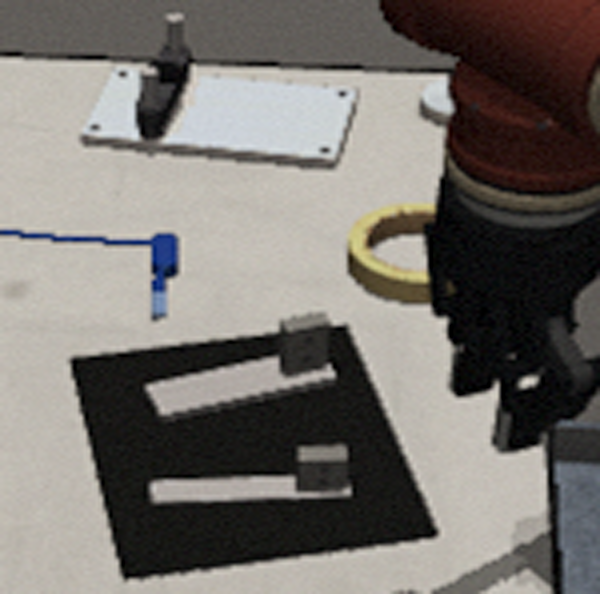

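View pics/t11.png

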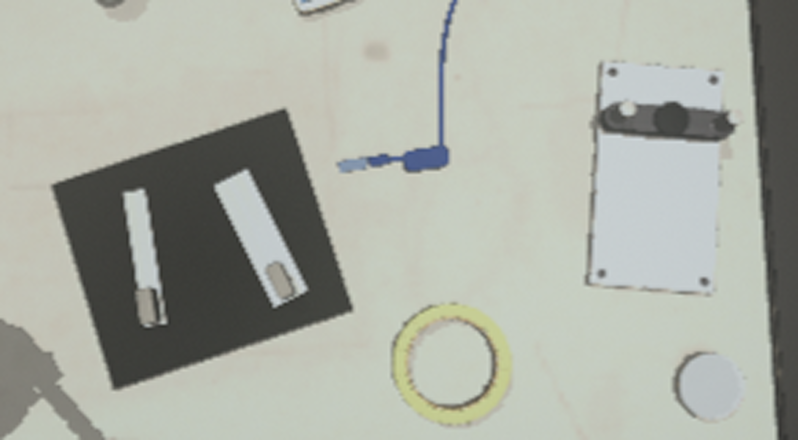

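```bash
python3 - <<'E'
from h import *
f=grab_frame("side")[:,:,::-1]
b=cv2.resize(f[120:200,280:390],None,fx=7,fy=7,interpolation=cv2.INTER_CUBIC); cv2.imwrite("pics/s12.png",b)
R=b[80:370,165:275].astype(np.float32).mean(2)
for n in("s5","s6","s7","s9"):
    a=cv2.imread(f"pics/{n}.png")[80:370,165:275].astype(np.float32).mean(2)
    print(n,np.abs(a-R).mean())
a=cv2.imread("pics/s6.png")
t=b[195:300,175:260]
for n in("s5","s6","s9"):
    r=cv2.matchTemplate(cv2.imread(f"pics/{n}.png")[150:350,150:290],t,cv2.TM_CCOEFF_NORMED);print(n,cv2.minMaxLoc(r)[1::2],"ref (25,45)")
job_done()
E
```

```text
s5 38.986927
s6 18.419674
s7 11.389676
s9 7.387586
s5 (0.7560451626777649, (21, 44)) ref (25,45)
s6 (0.9764806628227234, (25, 45)) ref (25,45)
s9 (0.9968357086181641, (25, 45)) ref (25,45)
the job is handed in; nothing more can be done
```

I set the gap with the thicker feeler and handed the job in at about 30 s of the 67 s allowed; it reported no verdict.

- **Insert and press:** I slid the blade under the raised bar until its tip was about 24 mm behind the bar. I then pressed the bar down with about 17 N; the tool stopped at 73.0 mm, which fits a 10 mm gap.
- **Draw:** I drew the blade back slowly. With the tip under the bar I could not tell for certain that the bar was still touching the blade. So I released the feeler, pressed the bar once more (same height, about 13 N), regrasped and drew the blade straight out. On this second draw the drag was 5 to 10 N while the tip was under the bar.
- **Lay down:** I put the feeler back at its old place on the mat.

**Last checks:**
- The last pictures show the thick feeler lying flat on the mat and the thin feeler where it was.
- The bar has not moved in the side view since the blade came out.
- The gripper was clear of everything, with a contact force of about 0.2 N.
- No check failed. The final gap was judged from the press height and the pictures, not measured directly. The bar/blade contact was judged only from the drag force.

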